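# Cap four culture bottles from a stack of caps

## Task

Take the stack of dust caps apart and put each cap, mouth down, on the culture bottle of its own size: the largest cap on the largest bottle, the next on the next, down to the smallest. Every cap must be fully home, lying flat on the mouth of its bottle. Leave the bottles standing where they are, and do not disturb the picked mushroom or the hygrometer.

Things in the scene. Friction and masses are not known exactly. Their poses are not given: they have to be found in the camera images.
- cap_giant: The largest of four loose rigid white plastic caps, stacked mouth down, largest at the bottom. Outer diameter 68 mm, height 24 mm: flat top 4 mm thick over an open skirt 20 mm deep inside, wall 2.5 mm (inside diameter 63 mm). Origin at the centre of the skirt's lower edge, z up; its top is 24 mm above. Yaw means nothing. 34 g.
- cap_large: The second largest of four loose rigid white plastic caps, stacked mouth down, largest at the bottom. Outer diameter 57 mm, height 24 mm: flat top 4 mm thick over an open skirt 20 mm deep inside, wall 2.5 mm (inside diameter 52 mm). Origin at the centre of the skirt's lower edge, z up; its top is 24 mm above. Yaw means nothing. 28 g.
- cap_medium: The third largest of four loose rigid white plastic caps, stacked mouth down, largest at the bottom. Outer diameter 46 mm, height 24 mm: flat top 4 mm thick over an open skirt 20 mm deep inside, wall 2.5 mm (inside diameter 41 mm). Origin at the centre of the skirt's lower edge, z up; its top is 24 mm above. Yaw means nothing. 23 g.
- cap_small: The smallest of four loose rigid white plastic caps, stacked mouth down, largest at the bottom. Outer diameter 35 mm, height 24 mm: flat top 4 mm thick over an open skirt 20 mm deep inside, wall 2.5 mm (inside diameter 30 mm). Origin at the centre of the skirt's lower edge, z up; its top is 24 mm above. Yaw means nothing. 18 g.
- bottle_giant: The largest of four full cream-coloured bottles standing loose: 140 mm tall to the mouth, body 84 mm across. Neck: the top 26 mm, 54 mm across, narrowing over the last 20 mm to 49 mm at the flat mouth (4.5 to 7 mm play inside its cap). Origin at the centre of the underside, z up; with the cap fully home the cap's origin is 120 mm above it. Yaw means nothing.
- bottle_large: The second largest of four full cream-coloured bottles standing loose: 120 mm tall to the mouth, body 72 mm across. Neck: the top 26 mm, 43 mm across, narrowing over the last 20 mm to 38 mm at the flat mouth (4.5 to 7 mm play inside its cap). Origin at the centre of the underside, z up; with the cap fully home the cap's origin is 100 mm above it. Yaw means nothing.
- bottle_medium: The third largest of four full cream-coloured bottles standing loose: 100 mm tall to the mouth, body 62 mm across. Neck: the top 26 mm, 32 mm across, narrowing over the last 20 mm to 27 mm at the flat mouth (4.5 to 7 mm play inside its cap). Origin at the centre of the underside, z up; with the cap fully home the cap's origin is 80 mm above it. Yaw means nothing.
- bottle_small: The smallest of four full cream-coloured bottles standing loose: 85 mm tall to the mouth, body 52 mm across. Neck: the top 26 mm, 21 mm across, narrowing over the last 20 mm to 16 mm at the flat mouth (4.5 to 7 mm play inside its cap). Origin at the centre of the underside, z up; with the cap fully home the cap's origin is 65 mm above it. Yaw means nothing.
- mushroom: A picked button mushroom standing on its stem on the bench, 42 mm tall, brown cap 42 mm across. Origin under the stem. Not part of the job, leave it alone.
- hygrometer: A small white box with a dark display, 34 x 44 x 18 mm, lying loose on the bench. Origin under its centre. Not part of the job, leave it alone.
Things that resemble listed ones, but are neither listed nor needed, are in the scene too. Leave any pink or red look-alike of the cap_large alone. What is shaped like the cap_giant but purple or red is not meant.

How it is judged:
By the outcome, as a careful person would: the job done as asked, in the order asked, and still so for the second after the job is handed in, with the robot touching nothing.
It also fails if it takes over 115 s, if anything falls off the work surface, if the arm or the gripper's body presses on something with over 40 N, if the wrist force passes 120 N, or if a joint passes its speed limit or range.

## Robot

A 7-joint arm with a two-finger parallel gripper is mounted at the origin on the work surface. World frame = base frame: x ahead of the robot, y to its left, z up, the work surface at z = 0. Lengths are in m, angles in degrees, forces in N, time in s.
With the tool pointing down it reaches from about 0.4 to 0.85 m from the base axis. Payload 10.4 kg.
Tool frame: the origin (TCP) lies on the centre line of the jaws, within the pads' length; the fingertips stand 25 mm ahead of it and the grasp point (between the pads) lies 6 mm ahead of it; z points along the fingers, y is the line along which they close (so a half turn about z gives the same grasp; the last joint's range is limited). The gripper opens to 85 mm and grips with 20 to 120 N. Pads are 22 mm wide; open, the fingers measure 114 mm over their backs; the gripper's body (76 mm by 85 mm) begins 54 mm behind the grasp point. The pads swing forward as they close: fully open they stand 13 mm farther back than shut.
Start: joints at [-69.248, 19.034, -3.707, 83.658, 1.238, 77.344, -5.071], TCP at [0.235, 0.579, 0.256] pointing down, gripper open.
Joint ranges: [-148.97, 148.97], [-28.65, 121.19], [-84.17, 76.75], [9.2, 138.47], [-72.65, 252.65], [3.7, 117.97], [-149.18, 149.18]. Speed limits (degrees/s): [127.2, 127.2, 159.86, 159.86, 180, 180, 180].

## Interface

Orientations are given as [roll, pitch, yaw] about the fixed x, y, z axes, in that order (R = Rz(yaw) Ry(pitch) Rx(roll)).
In Python, from cell import bot gives the robot as it stands.
- The arm moves only by the tool jog_arm, never from a script. Its argument "motion" is a list of rows, each a list of 3 entries, a list of its own where there are three numbers: the opening, from 0 (shut) to 1 (fully open), then the shift along the tool's x, y, z in units of 20 mm (1.0 is 20 mm), then the turn about the tool's z in units of 45 degrees (1.0 is 45 degrees). In form: [[hand, [tx, ty, tz], roll], ...]. A call has 1 to 20 rows; each row shifts and turns the commanded pose from where the row before left it, along the tool's axes as they then stand; what a row does not reach is not made up. A row lasts 1/12 s, in which the tool goes at most 41.7 mm and 7.16 degrees, less where a joint would pass 70% of its speed; a pose out of reach is approached as far as the arm can. A call with a number of a shift or a turn outside -1 to 1 is refused whole. A call with a gripper value outside its range is refused whole. The fingers move at their own pace and stop on an object; "newtons" is the grip in N (left out, the last holds). Time passes only in rows, so rows that do not move let the fingers close. It gives the time, the measured TCP pose, the force, the opening and the grip force at its end, in the units of the state.
- bot.get_obs(): the state, without advancing time (a new reading comes with each control period).
- bot.get_image(name): name is "scene" or "top" or "wrist"; returns the picture (384x512x3 uint8, blue, green, red); there is no depth.
- bot.camera_params(name): a dict with "fx", "fy", "cx", "cy" (pixels), "D" ([k1, k2, p1, p2, k3] as OpenCV has them; the pictures are not rectified), "origin" and "rotation" of the camera in the world; the wrist camera has in their place "hand_eye" (4x4, takes a point from camera to tool coordinates, whose origin is the TCP and whose axes are the flange's). Camera axes: x right, y up, looking along -z (the intrinsics and any distortion apply to the point x, -y, -z); pixel columns grow to the right and rows downward; lengths in m; the calibration is good to about 2 mm. A picture is of the moment at which its call begins: read the wrist's pose just before it. camera_params takes no time and is no camera call.
- bot.finish_job(): hands the job in; it is judged then, once.
The state is a dict: "t": time; "joint_positions": joint angles; "qvel": joint speeds; "effort": joint torques, N m; "tcp_pos": TCP position; "tool_rot": TCP orientation; "ft_force": force on the tool from outside, world axes, zero at the start; "wrist_torque": the same for the moment, N m; "width": finger opening in m; "finger_force": force on a finger pad.
Only numpy, scipy, OpenCV 4.12 (cv2) and the standard library are available. Lean on these libraries where they do the work, as an engineer would, in place of code of your own. Each camera call takes 0.05 s, during which the arm holds its last target. There are 200 camera calls.

## Working session

There is one attempt and no reset: what is moved stays moved. The work goes in short steps, Python scripts to look and compute and a tool call to move; the robot and the scene stay as the last step left them, time stands still between calls to the robot, and variables do not carry over. Pictures are saved under pics/ and viewed, at most 14 in all, crops included, and the job is handed in when it is done.

Besides the shell and the picture viewer there is one more tool, called after "Emit:" as name([rows], argument=value, ...), one row to a line, values as JSON. jog_arm: Moves the arm, as the interface text tells. Shifts and turns lie within -1 to 1; 1 stands for 20 mm of shift or 45 degrees of turn. Its arguments: {"type":"object","properties":{"motion":{"type":"array","items":{"type":"array"}},"newtons":{"type":"number"}},"required":["motion"]}

```bash
ls; mkdir -p pics
python3 - <<'E'
from cell import bot
import cv2,numpy as np
print(bot.get_obs())
for n in("top","scene"):
    cv2.imwrite(f"pics/{n}0.png",bot.get_image(n)); print(n,bot.camera_params(n))
print(bot.camera_params("wrist"))
E
```

```text
pics
{'t': 0.0, 'joint_positions': array([-69.24702755,  19.07186903,  -3.70882202,  83.70755433,
         1.2372864 ,  77.34121785,  -5.0699983 ]), 'qvel': array([ 0.10261109, -0.03284228,  0.02214105,  0.05620299, -0.00510147,
        0.09936209,  0.10735674]), 'effort': array([-2.76983619e-04, -6.25423694e+01,  4.88994049e-02, -3.91614783e+01,
        1.61186251e-02,  9.61314101e-03, -3.17533340e-05]), 'tcp_pos': array([0.23446956, 0.57898394, 0.25550421]), 'tool_rot': array([-1.79919255e+02,  2.85405536e-03,  1.57955684e+02]), 'ft_force': array([ 0.00332996, -1.00013136,  0.34498366]), 'wrist_torque': array([ 0.02357668, -0.05067793,  0.01469162]), 'finger_force': 0.0, 'width': 0.08545982237809203}
top {'fx': 417.6434047826753, 'fy': 417.6434047826753, 'cx': 257.44559251309386, 'cy': 192.42647858124042, 'D': array([-0.02341564,  0.        ,  0.        ,  0.        ,  0.        ]), 'origin': array([0.34085307, 0.05968386, 1.29049396]), 'rotation': array([  8.38466745,  -0.5060597 , -89.64993761])}
scene {'fx': 443.52805307771587, 'fy': 443.52805307771587, 'cx': 255.19777421574096, 'cy': 192.97743124911165, 'D': array([-0.02085581,  0.        ,  0.        ,  0.        ,  0.        ]), 'origin': array([1.02836615, 0.00738986, 0.99303049]), 'rotation': array([29.61510676, -0.1105788 , 84.59791454])}
{'fx': 274.8144210582591, 'fy': 274.8144210582591, 'cx': 256.7105080263747, 'cy': 191.02475155671283, 'D': array([-0.02647057,  0.        ,  0.        ,  0.        ,  0.        ]), 'hand_eye': array([[-5.32725400e-04,  9.49883150e-01,  3.12604731e-01,
         7.99883019e-02],
       [ 9.99999174e-01,  1.40505606e-04,  1.27720733e-03,
         1.16560019e-04],
       [ 1.16927500e-03,  3.12605153e-01, -9.49882441e-01,
        -1.17199284e-01],
       [ 0.00000000e+00,  0.00000000e+00,  0.00000000e+00,
         1.00000000e+00]])}
```

View pics/top0.png

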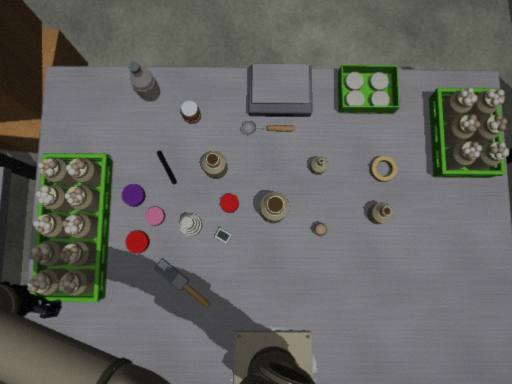

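View pics/scene0.png

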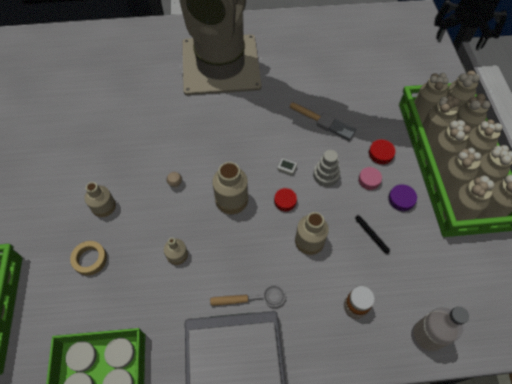

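The pictures show the stack of white caps at top (190,224) / scene (328,166). Bottles in the top view are giant (274,206), large (214,163), medium (381,212) and small (319,165). The mushroom is at (320,229) and the hygrometer at (222,235).

Things that could be mistaken for the caps, in the top view: red discs (229,203) and (137,241), pink (155,216), purple (133,195), the white jar lid (190,108), and the white lids in the green crate (367,88). I choose the white stepped stack at (190,224) and will check it in a close crop.

```bash
cat > h.py <<'E'
import cv2,numpy as np
from scipy.spatial.transform import Rotation as R
from cell import bot
def cam(n,obs=None):
    p=bot.camera_params(n); K=np.array([[p['fx'],0,p['cx']],[0,p['fy'],p['cy']],[0,0,1]])
    if n=='wrist':
        Rt=R.from_euler('xyz',obs['tool_rot'],degrees=True).as_matrix(); H=np.array(p['hand_eye'])
        return K,p['D'],Rt@H[:3,:3],obs['tcp_pos']+Rt@H[:3,3]
    return K,p['D'],R.from_euler('xyz',p['rotation'],degrees=True).as_matrix(),p['origin']
def ray(c,uv):
    K,D,Rm,o=c; u=cv2.undistortPoints(np.array([[uv]],float),K,D)[0,0]
    return o,Rm@np.array([u[0],-u[1],-1.])
def plane(c,uv,z):
    o,d=ray(c,uv); return o+d*(z-o[2])/d[2]
def pix(c,P):
    K,D,Rm,o=c; q=Rm.T@(np.array(P,float)-o); q=q*[1,-1,-1]
    return cv2.projectPoints(q.reshape(1,1,3),np.zeros(3),np.zeros(3),K,D)[0].ravel()
E
python3 - <<'E'
from h import *
T=cv2.imread('pics/top0.png');S=cv2.imread('pics/scene0.png')
def cr(I,u,v,w=22,h=22): return cv2.resize(I[v-h:v+h,u-w:u+w],(200,200),interpolation=cv2.INTER_CUBIC)
r1=[cr(T,*p) for p in((192,222),(274,206),(214,163))]; r1.append(cr(T,381,212))
r2=[cr(S,*p) for p in((328,166),(230,185),(314,230),(98,197))]
r3=[cr(T,319,165),cr(S,176,250)]; 
cv2.imwrite('pics/c1.png',np.vstack([np.hstack(r1),np.hstack(r2)])) 
cv2.imwrite('pics/c2.png',np.hstack(r3))
ct,cs=cam('top'),cam('scene')
for n,a,b in(('stack',(188,222),(330,156)),('giant',(274,202),(230,171)),('large',(212,158),(315,220)),('med',(386,211),(92,188)),('small',(320,160),(172,241))):
    o1,d1=ray(ct,a);o2,d2=ray(cs,b)
    s=np.linalg.lstsq(np.c_[d1,-d2],o2-o1,rcond=None)[0]; p,q=o1+s[0]*d1,o2+s[1]*d2
    print(n,((p+q)/2).round(3),np.linalg.norm(p-q).round(4))
E
```

```text
stack [0.431 0.25  0.09 ] 0.0014
giant [0.484 0.004 0.141] 0.0015
large [0.613 0.181 0.117] 0.0012
med [ 0.467 -0.325  0.087] 0.0019
small [ 0.618 -0.137  0.081] 0.0033
```

View pics/c1.png

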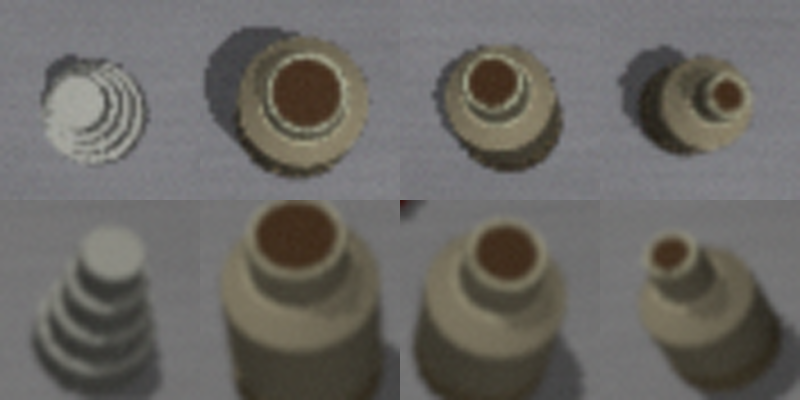

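View pics/c2.png

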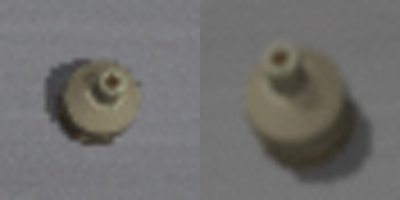

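Run:
```python
from h import *
I={n:cv2.imread(f'pics/{n}0.png') for n in('top','scene')}
def cen(n,uv,r,f):
    u,v=uv; P=I[n][v-r:v+r+1,u-r:u+r+1].astype(int)
    m=f(P).astype(np.uint8); k,l,s,c=cv2.connectedComponentsWithStats(m)
    j=1+np.argmax(s[1:,4]); return c[j]+[u-r,v-r],s[j,4]
brown=lambda P:(P[...,2]-P[...,0]>30)&(P[...,2]<140)&(P[...,1]<75)
for n,h,a,b in(('giant',.14,(274,203),(230,171)),('large',.12,(212,160),(315,220)),('med',.1,(386,211),(92,188)),('small',.085,(320,160),(172,243))):
    for c,uv in(('top',a),('scene',b)):
        p,s=cen(c,uv,14 if n!='small' else 6,brown); print(n,c,p.round(1),s,plane(cam(c),p,h).round(4))
white=lambda P:(P.min(-1)>165)
for c,uv,r in(('top',(187,223),9),('scene',(330,156),12)):
    for t in(150,165,180):
        try: p,s=cen(c,uv,r,lambda P:P.min(-1)>t); print('stack',c,t,p.round(1),s,plane(cam(c),p,.096).round(4))
        except Exception as e: print(c,t,e)
for n,uv in(('hyg',(222,235)),('mush',(320,229)),('red',(229,203)),('red2',(137,241)),('pink',(155,216)),('trowel',(172,270))): print(n,plane(cam('top'),uv,.02).round(3))
```

```text
giant top [274.8 203.9] 161 [0.4788 0.0021 0.14  ]
giant scene [228.6 170.4] 177 [ 4.812e-01 -1.000e-04  1.400e-01]
large top [211.7 158.4] 77 [0.611 0.182 0.12 ]
large scene [314.8 219.4] 100 [0.6129 0.1795 0.12  ]
med top [386.6 210.4] 29 [ 0.4668 -0.3216  0.1   ]
med scene [ 91.  186.3] 29 [ 0.4696 -0.3242  0.1   ]
small top [321.5 160.5] 4 [ 0.6154 -0.1387  0.085 ]
small scene [171.  240.5] 2 [ 0.6181 -0.1399  0.085 ]
stack top 150 [185.7 223.6] 109 [0.4254 0.2547 0.096 ]
top 165 attempt to get argmax of an empty sequence
top 180 attempt to get argmax of an empty sequence
scene 150 attempt to get argmax of an empty sequence
scene 165 attempt to get argmax of an empty sequence
scene 180 attempt to get argmax of an empty sequence
hyg [0.397 0.156 0.02 ]
mush [ 0.417 -0.141  0.02 ]
red [0.495 0.137 0.02 ]
red2 [0.377 0.413 0.02 ]
pink [0.453 0.361 0.02 ]
trowel [0.292 0.304 0.02 ]
```

Emit:
jog_arm([
  [1,[0,0,0],0.151],
  [1,[0,0,0],0.151],
  [1,[0,0,0],0.151],
  [1,[0,0,0],0.151],
  [1,[0,0,0],0.151],
  [1,[0,0,0],0.151],
  [1,[0,0,0],0.151],
  [1,[0,0,0],0.151],
  [1,[0,0,0],0.151],
  [1,[0,0,0],0.151],
  [1,[0,0,0],0],
], newtons=30)

```text
t: 1.02
tcp_pos: [0.2345, 0.5792, 0.2559]
tool_rot: [-180.0, 0.0, 89.7]
ft_force: [0.2, 0.6, -0.1]
width: 0.0854
finger_force: 0.0
```

Emit:
jog_arm([
  [1,[-0.9,0.54,0],0],
  [1,[-0.9,0.54,0],0],
  [1,[-0.9,0.54,0],0],
  [1,[-0.9,0.54,0],0],
  [1,[-0.9,0.54,0],0],
  [1,[-0.9,0.54,0],0],
  [1,[-0.9,0.54,0],0],
  [1,[-0.9,0.54,0],0],
  [1,[-0.9,0.54,0],0],
  [1,[-0.9,0.54,0],0],
  [1,[-0.9,0.54,0],0],
  [1,[-0.9,0.54,0],0],
  [1,[-0.9,0.54,0],0],
  [1,[-0.9,0.54,0],0],
  [1,[-0.9,0.54,0],0],
  [1,[-0.9,0.54,0],0],
  [1,[-0.9,0.54,0],0],
  [1,[-0.9,0.54,0],0],
  [1,[0,0,0],0],
  [1,[0,0,0],0],
])

```text
t: 2.68
tcp_pos: [0.4294, 0.2544, 0.2563]
tool_rot: [-180.0, 0.0, 90.1]
ft_force: [-0.4, 0.5, 0.8]
width: 0.0852
finger_force: 0.0
```

Run:
```python
from h import *
o=bot.get_obs(); print(o['tcp_pos'],o['tool_rot'],o['joint_positions'].round(0),o['t'])
im=bot.get_image('wrist'); cv2.imwrite('pics/w1.png',im)
print(pix(cam('wrist',o),[.428,.252,.096]))
```

```text
[0.42940648 0.25441876 0.25625495] [-1.79995406e+02  1.92937896e-03  9.00687297e+01] [-55.   3.  20. 103.  -1.  74. -35.] 2.6833
[255.25758678 182.93700259]
```

View pics/w1.png

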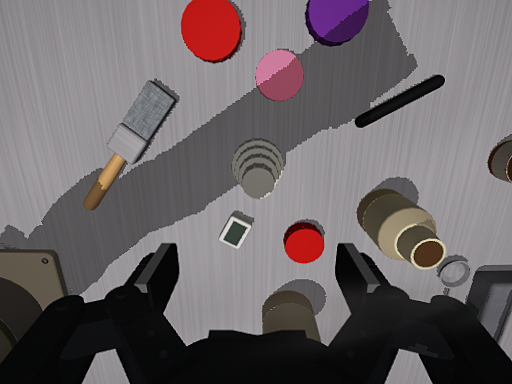

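The wrist view shows the stack top at (257.5,182), 1–2 mm from the prediction, with the hygrometer at (236,230) and the red cap at (304,242), both clear of the fingers. I'll descend on the small cap.

Emit:
jog_arm([
  [1,[-0.07,0.03,0.8],0],
  [1,[0,0,0.8],0],
  [1,[0,0,0.8],0],
  [1,[0,0,0.8],0],
  [1,[0,0,0.8],0],
  [1,[0,0,0.8],0],
  [1,[0,0,0.8],0],
  [1,[0,0,0.8],0],
  [1,[0,0,0.8],0],
  [1,[0,0,0.6],0],
  [1,[0,0,0],0],
  [0.3,[0,0,0],0],
  [0.3,[0,0,0],0],
  [0.3,[0,0,0],0],
  [0,[0,0,0],0],
  [0,[0,0,0],0],
  [0,[0,0,0],0],
  [0,[0,0,0],0],
  [0,[0,0,0],0],
], newtons=30)

```text
t: 4.32
tcp_pos: [0.43, 0.2544, 0.1012]
tool_rot: [179.9, -0.1, 90.0]
ft_force: [-0.9, 0.3, 5.6]
width: 0.0335
finger_force: 29.5
```

Emit:
jog_arm([
  [0,[0,0,-0.1],0],
  [0,[0,0,-0.3],0],
  [0,[0,0,-0.8],0],
  [0,[0,0,-0.8],0],
  [0,[0,0,-0.8],0],
  [0,[0,0,-0.8],0],
  [0,[0,0,-0.8],0],
  [0,[0,0,-0.6],0],
  [0,[0,0,0],0],
])

```text
t: 5.07
tcp_pos: [0.4306, 0.2545, 0.2031]
tool_rot: [179.8, -0.2, 90.0]
ft_force: [0.6, 0.0, -0.2]
width: 0.0335
finger_force: 29.9
```

Run:
```python
from h import *
o=bot.get_obs(); print(o['tcp_pos'],o['ft_force'],o['width'],o['t'])
cv2.imwrite('pics/w2.png',bot.get_image('wrist'))
print(pix(cam('wrist',o),[.43,.2535,.072]))
```

```text
[0.43062329 0.25452452 0.20311189] [ 0.56828692  0.01200227 -0.15304491] 0.03354620259714805 5.0667
[255.47378933 190.67468356]
```

View pics/w2.png

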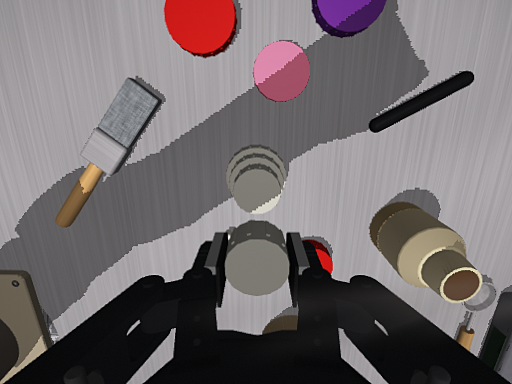

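The small cap is held at (257,258) and the rest of the stack stands at (257,188). Next I'll carry it to the small bottle.

Emit:
jog_arm([
  [0,[-0.98,0.465,0],0],
  [0,[-0.98,0.465,0],0],
  [0,[-0.98,0.465,0],0],
  [0,[-0.98,0.465,0],0],
  [0,[-0.98,0.465,0],0],
  [0,[-0.98,0.465,0],0],
  [0,[-0.98,0.465,0],0],
  [0,[-0.98,0.465,0],0],
  [0,[-0.98,0.465,0],0],
  [0,[-0.98,0.465,0],0],
  [0,[-0.98,0.465,0],0],
  [0,[-0.98,0.465,0],0],
  [0,[-0.98,0.465,0],0],
  [0,[-0.98,0.465,0],0],
  [0,[-0.98,0.465,0],0],
  [0,[-0.98,0.465,0],0],
  [0,[-0.98,0.465,0],0],
  [0,[-0.98,0.465,0],0],
  [0,[-0.98,0.465,0],0],
  [0,[-0.98,0.465,0],0],
])

```text
t: 6.78
tcp_pos: [0.6155, -0.139, 0.1991]
tool_rot: [-179.9, -0.0, 90.0]
ft_force: [0.2, 0.2, 0.1]
width: 0.0336
finger_force: 29.9
```

Emit:
jog_arm([
  [0,[0,0,0],0],
  [0,[0,0,0],0],
  [0,[0,0,0],0],
])

```text
t: 7.03
tcp_pos: [0.6152, -0.1375, 0.1993]
tool_rot: [-179.9, -0.0, 90.0]
ft_force: [-0.2, 0.5, 0.0]
width: 0.0334
finger_force: 29.9
```

```bash
cat >> h.py <<'E'
def look(name,h,guess):
    "brown mouth centre in the wrist view at height h near guess"
    o=bot.get_obs(); im=bot.get_image('wrist'); cv2.imwrite(f'pics/{name}.png',im)
    c=cam('wrist',o); g=pix(c,[*guess,h]); P=im.astype(int)
    m=((P[...,2]-P[...,0]>28)&(P[...,1]<75)).astype(np.uint8)
    k,l,s,ce=cv2.connectedComponentsWithStats(m)
    print('tcp',o['tcp_pos'].round(4),o['tool_rot'].round(2),'w',o['width'].round(4),'guess px',g.round(1))
    for j in range(1,k):
        if s[j,4]>15 and np.linalg.norm(ce[j]-g)<40: print(ce[j].round(1),s[j,4],plane(c,ce[j],h).round(4))
    return o,c,im
E
python3 - <<'E'
from h import *
o,c,im=look('w3',.085,(.617,-.139))
print('held',plane(c,(257,258),o['tcp_pos'][2]-.005)-o['tcp_pos'])
E
```

```text
Traceback (most recent call last):
  File "h.py", line 24, in look
    print('tcp',o['tcp_pos'].round(4),o['tool_rot'].round(2),'w',o['width'].round(4),'guess px',g.round(1))
                                                                 ^^^^^^^^^^^^^^^^
AttributeError: 'float' object has no attribute 'round'
```

View pics/w3.png

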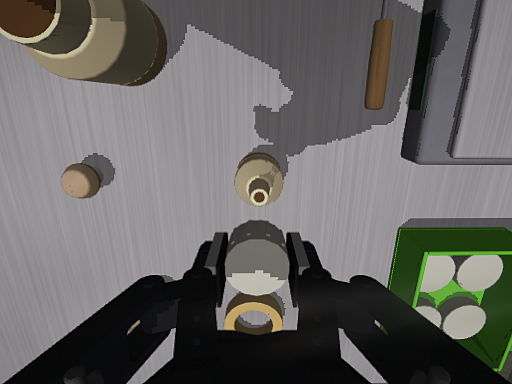

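```bash
sed -i "s/o\['width'\].round(4)/round(o['width'],4)/" h.py
python3 - <<'E'
from h import *
o,c,im=look('w3b',.085,(.617,-.139))
print('held',plane(c,(257,258),o['tcp_pos'][2]-.005)-o['tcp_pos'])
E
```

```text
tcp [ 0.6153 -0.137   0.1996] [-1.7994e+02 -4.0000e-02  9.0060e+01] w 0.0337 guess px [258.6 197.2]
[258.5 197.3] 74 [ 0.617  -0.1391  0.085 ]
held [ 0.00039746  0.00394776 -0.005     ]
```

Run:
```python
from h import *
o=bot.get_obs(); c=cam('wrist',o)
for z in(-.005,-.008): print('held',plane(c,(257,264.5),o['tcp_pos'][2]+z)-o['tcp_pos'])
im=cv2.imread('pics/w3b.png'); print(im[210:305:3,257].mean(-1).round(0))
```

```text
held [ 0.0004025   0.00010344 -0.005     ]
held [ 0.00040344 -0.001863   -0.008     ]
[160. 159. 159. 155.  56.  57.  59.  59.  58.  58. 113. 109. 109. 109.
 109. 109. 109. 108. 108. 108.  98. 188. 187. 186. 186. 185. 185. 184.
 193.  50.  56. 167.]
```

Emit:
jog_arm([
  [0,[-0.06,0.08,0.3],0],
  [0,[0,0,0.6],0],
  [0,[0,0,0.6],0],
  [0,[0,0,0.6],0],
  [0,[0,0,0.6],0],
  [0,[0,0,0.6],0],
  [0,[0,0,0.6],0],
  [0,[0,0,0.5],0],
  [0,[0,0,0.3],0],
  [0,[0,0,0.3],0],
  [0,[0,0,0.1],0],
  [0,[0,0,0],0],
  [0,[0,0,0],0],
])

```text
t: 8.22
tcp_pos: [0.6175, -0.1394, 0.0987]
tool_rot: [180.0, 0.0, 90.0]
ft_force: [-0.1, 0.2, 0.5]
width: 0.0336
finger_force: 29.9
```

Emit:
jog_arm([
  [0,[0,0,0.1],0],
  [0,[0,0,0.1],0],
  [0,[0,0,0],0],
  [0,[0,0,0],0],
])

```text
t: 8.55
tcp_pos: [0.6173, -0.1392, 0.0944]
tool_rot: [180.0, -0.0, 90.0]
ft_force: [-0.9, -0.3, -0.5]
width: 0.0332
finger_force: 29.9
```

Emit:
jog_arm([
  [0.6,[0,0,0],0],
  [0.6,[0,0,0],0],
  [0.8,[0,0,0],0],
  [0.8,[0,0,0],0],
  [0.8,[0,0,-0.2],0],
  [0.8,[0,0,-0.5],0],
  [1,[0,0,-0.8],0],
  [1,[0,0,-0.8],0],
  [1,[0,0,-0.8],0],
  [1,[0,0,-0.8],0],
  [1,[0,0,-0.8],0],
  [1,[0,0,-0.8],0],
  [1,[0,0,-0.2],0],
  [1,[0,0,0],0],
])

```text
t: 9.72
tcp_pos: [0.6179, -0.1396, 0.2101]
tool_rot: [179.8, 0.0, 90.0]
ft_force: [0.8, 0.1, -1.3]
width: 0.0853
finger_force: 0.0
```

```bash
cat >> h.py <<'E'
def disc(im,px,tol=6):
    "bounding box and centre of the evenly lit patch around px"
    m=np.zeros((im.shape[0]+2,im.shape[1]+2),np.uint8); b=cv2.GaussianBlur(im,(3,3),0)
    n,_,_,r=cv2.floodFill(b,m,(int(px[0]),int(px[1])),0,(tol,)*3,(tol,)*3,4|cv2.FLOODFILL_FIXED_RANGE|cv2.FLOODFILL_MASK_ONLY)
    return n,r,np.array([r[0]+(r[2]-1)/2,r[1]+(r[3]-1)/2])
E
python3 - <<'E'
from h import *
o,c,im=look('w4',.085,(.617,-.139))
g=pix(c,[.617,-.139,.089]); n,r,ce=disc(im,g,12); print(n,r,ce)
print('cap top',plane(c,ce,.089), 'expected px width',34.5)
K=pix(c,[.617-.0175,-.139,.089])[0],pix(c,[.617+.0175,-.139,.089])[0];print(K,'raised2:',pix(c,[.617-.0175,-.139,.095])[0],pix(c,[.617+.0175,-.139,.095])[0])
x0,y0=g.astype(int); cv2.imwrite('pics/w4c.png',cv2.resize(im[y0-60:y0+60,x0-80:x0+80],None,fx=4,fy=4))
E
```

```text
tcp [ 0.6179 -0.1396  0.2101] [179.83   0.    90.  ] w 0.0853 guess px [255.2 190.7]
934 (238, 179, 36, 33) [255.5 195. ]
cap top [ 0.61730568 -0.14186394  0.089     ] expected px width 34.5
(np.float64(236.02283930623082), np.float64(274.2924563359138)) raised2: 235.55767188296699 274.71456418214757
```

View pics/w4c.png

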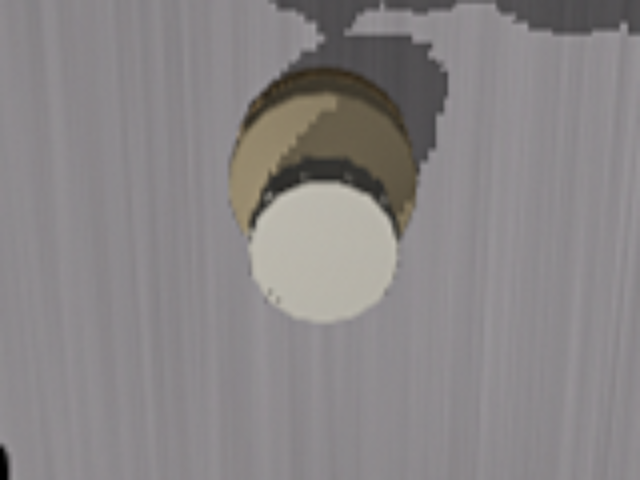

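The small cap sits flat on its bottle at crop (322,250), about 3 mm toward -y, within the play. Back to the stack for the medium cap.

Emit:
jog_arm([
  [1,[0.98,-0.47,0],0],
  [1,[0.98,-0.47,0],0],
  [1,[0.98,-0.47,0],0],
  [1,[0.98,-0.47,0],0],
  [1,[0.98,-0.47,0],0],
  [1,[0.98,-0.47,0],0],
  [1,[0.98,-0.47,0],0],
  [1,[0.98,-0.47,0],0],
  [1,[0.98,-0.47,0],0],
  [1,[0.98,-0.47,0],0],
  [1,[0.98,-0.47,0],0],
  [1,[0.98,-0.47,0],0],
  [1,[0.98,-0.47,0],0],
  [1,[0.98,-0.47,0],0],
  [1,[0.98,-0.47,0],0],
  [1,[0.98,-0.47,0],0],
  [1,[0.98,-0.47,0],0],
  [1,[0.98,-0.47,0],0],
  [1,[0.98,-0.47,0],0],
  [1,[0.98,-0.47,0],0],
])

```text
t: 11.43
tcp_pos: [0.4281, 0.2534, 0.2073]
tool_rot: [-179.9, 0.1, 90.0]
ft_force: [0.6, -0.6, 0.8]
width: 0.0855
finger_force: 0.0
```

Emit:
jog_arm([
  [1,[0,0,0],0],
  [1,[0,0,0],0],
])

```text
t: 11.6
tcp_pos: [0.4283, 0.2533, 0.2073]
tool_rot: [-179.9, 0.1, 90.1]
ft_force: [-0.3, -0.8, -0.4]
width: 0.0854
finger_force: 0.0
```

Run:
```python
from h import *
o,c,im=look('w5',.072,(.43,.254))
g=pix(c,[.43,.254,.072])
for t in(6,12): n,r,ce=disc(im,g,t); print(n,r,ce,plane(c,ce,.072))
```

```text
tcp [0.4283 0.2533 0.2073] [-1.7993e+02  6.0000e-02  9.0150e+01] w 0.0854 guess px [258.5 187.1]
1935 (230, 146, 58, 63) [258.5 177. ] [0.42991219 0.26411348 0.072     ]
2109 (229, 146, 60, 63) [258.5 177. ] [0.42991219 0.26411348 0.072     ]
```

Emit:
jog_arm([
  [1,[0.06,0.09,0.8],0],
  [1,[0,0,0.8],0],
  [1,[0,0,0.8],0],
  [1,[0,0,0.8],0],
  [1,[0,0,0.8],0],
  [1,[0,0,0.8],0],
  [1,[0,0,0.8],0],
  [1,[0,0,0.6],0],
  [1,[0,0,0.3],0],
  [1,[0,0,0],0],
  [1,[0,0,0],0],
])

```text
t: 12.57
tcp_pos: [0.4314, 0.2532, 0.0785]
tool_rot: [-180.0, 0.0, 89.9]
ft_force: [-0.1, 0.3, 1.2]
width: 0.0856
finger_force: 0.0
```

Emit:
jog_arm([
  [0.5,[0,-0.05,0.05],0],
  [0.5,[0,0,0],0],
  [0,[0,0,0],0],
  [0,[0,0,0],0],
  [0,[0,0,0],0],
  [0,[0,0,0],0],
  [0,[0,0,0],0],
  [0,[0,0,0],0],
])

```text
t: 13.23
tcp_pos: [0.4302, 0.2542, 0.0781]
tool_rot: [180.0, -0.0, 90.0]
ft_force: [-1.5, -0.8, 5.9]
width: 0.0453
finger_force: 29.9
```

Emit:
jog_arm([
  [0,[0,0,-0.1],0],
  [0,[0,0,-0.3],0],
  [0,[0,0,-0.8],0],
  [0,[0,0,-0.8],0],
  [0,[0,0,-0.8],0],
  [0,[0,0,-0.8],0],
  [0,[0,0,-0.8],0],
  [0,[0,0,-0.8],0],
  [0,[0,0,-0.8],0],
  [0,[0,0,-0.4],0],
  [0,[0,0,0],0],
])

```text
t: 14.15
tcp_pos: [0.4308, 0.2545, 0.2073]
tool_rot: [179.9, -0.1, 90.0]
ft_force: [1.1, 0.1, -0.4]
width: 0.0448
finger_force: 30.7
```

Emit:
jog_arm([
  [0,[-0.96,0.06,0],0],
  [0,[-0.96,0.06,0],0],
  [0,[-0.96,0.06,0],0],
  [0,[-0.96,0.06,0],0],
  [0,[-0.96,0.06,0],0],
  [0,[-0.96,0.06,0],0],
  [0,[-0.96,0.06,0],0],
  [0,[-0.96,0.06,0],0],
  [0,[-0.96,0.06,0],0],
  [0,[-0.96,0.06,0],0],
  [0,[-0.96,0.06,0],0],
  [0,[-0.96,0.06,0],0],
  [0,[-0.96,0.06,0],0],
  [0,[-0.96,0.06,0],0],
  [0,[-0.96,0.06,0],0],
])

```text
t: 15.4
tcp_pos: [0.4475, -0.035, 0.2045]
tool_rot: [-179.9, 0.0, 90.0]
ft_force: [0.8, -0.4, 0.3]
width: 0.045
finger_force: 30.7
```

Emit:
jog_arm([
  [0,[-0.96,0.06,0],0],
  [0,[-0.96,0.06,0],0],
  [0,[-0.96,0.06,0],0],
  [0,[-0.96,0.06,0],0],
  [0,[-0.96,0.06,0],0],
  [0,[-0.96,0.06,0],0],
  [0,[-0.96,0.06,0],0],
  [0,[-0.96,0.06,0],0],
  [0,[-0.96,0.06,0],0],
  [0,[-0.96,0.06,0],0],
  [0,[-0.96,0.06,0],0],
  [0,[-0.96,0.06,0],0],
  [0,[-0.96,0.06,0],0],
  [0,[-0.96,0.06,0],0],
  [0,[-0.96,0.06,0],0],
  [0,[0,0,0],0],
  [0,[0,0,0],0],
])

```text
t: 16.82
tcp_pos: [0.4652, -0.3227, 0.2043]
tool_rot: [-179.9, 0.0, 89.9]
ft_force: [-0.3, 0.1, -1.1]
width: 0.0452
finger_force: 30.7
```

Run:
```python
from h import *
o,c,im=look('w6',.1,(.468,-.323))
print(im[200:310:2,257].mean(-1).round(0))
g=pix(c,o['tcp_pos']-[0,0,.006]); n,r,ce=disc(im,g,12); print(g,n,r,ce,plane(c,ce,o['tcp_pos'][2]-.006)-o['tcp_pos'])
```

```text
tcp [ 0.4652 -0.3227  0.2043] [-1.7989e+02  2.0000e-02  8.9880e+01] w 0.0452 guess px [260.  199.1]
[257.  202.7] 175 [ 0.4654 -0.3263  0.1   ]
[ 44.  57.  56.  56.  55.  54.  53.  54.  55.  56.  54.  55.  54.  84.
 105. 102. 102. 103. 103. 103. 102. 103. 103. 103. 102. 102. 102. 103.
 102. 102. 103. 102. 102.  95.  82. 181. 177. 177. 176. 177. 177. 175.
 176. 176. 176. 175. 175. 174. 174. 173. 177. 142. 144. 142. 143.]
[256.23702071 263.56998819] 3243 (215, 227, 85, 52) [257.  252.5] [ 0.0004108  0.0065465 -0.006    ]
```

Run:
```python
from h import *
im=cv2.imread('pics/w6.png')
cv2.imwrite('pics/w6c.png',cv2.resize(im[120:310,160:360],None,fx=3,fy=3))
```

```text
(no output)
```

View pics/w6c.png

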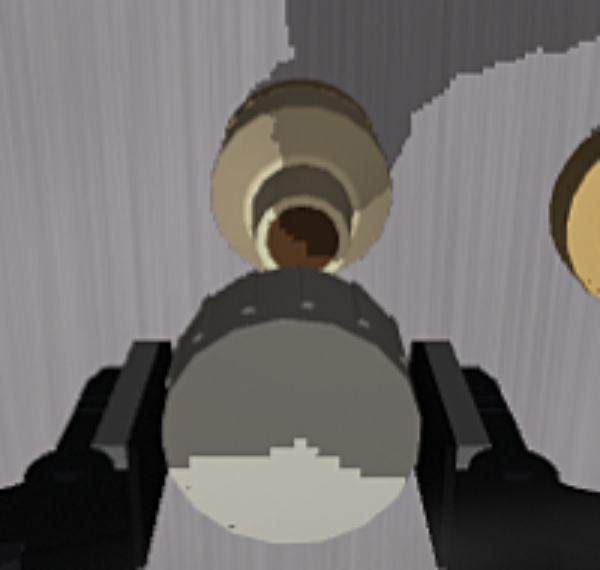

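The medium mouth is at full-image (261,199), which puts the bottle at (.468,-.323). The cap is held centred.

Emit:
jog_arm([
  [0,[0,0.14,0.3],0],
  [0,[0,0,0.6],0],
  [0,[0,0,0.6],0],
  [0,[0,0,0.6],0],
  [0,[0,0,0.6],0],
  [0,[0,0,0.6],0],
  [0,[0,0,0.6],0],
  [0,[0,0,0.3],0],
  [0,[0,0,0.2],0],
  [0,[0,0,0.1],0],
  [0,[0,0,0],0],
  [0,[0,0,0],0],
])

```text
t: 17.87
tcp_pos: [0.4691, -0.3223, 0.1157]
tool_rot: [180.0, 0.0, 90.0]
ft_force: [-0.8, 0.3, -0.8]
width: 0.045
finger_force: 30.7
```

Emit:
jog_arm([
  [0,[-0.03,-0.04,0.1],0],
  [0,[0,0,0.1],0],
  [0,[0,0,0.05],0],
  [0,[0,0,0],0],
  [0,[0,0,0],0],
])

```text
t: 18.28
tcp_pos: [0.4681, -0.3226, 0.1103]
tool_rot: [180.0, -0.0, 90.0]
ft_force: [-0.2, -0.7, 0.0]
width: 0.0451
finger_force: 30.8
```

Emit:
jog_arm([
  [0.65,[0,0,0],0],
  [0.65,[0,0,0],0],
  [0.9,[0,0,0],0],
  [0.9,[0,0,0],0],
  [0.9,[0,0,-0.2],0],
  [0.9,[0,0,-0.5],0],
  [1,[0,0,-0.8],0],
  [1,[0,0,-0.8],0],
  [1,[0,0,-0.8],0],
  [1,[0,0,-0.8],0],
  [1,[0,0,-0.8],0],
  [1,[0,0,-0.3],0],
  [1,[0,0,0],0],
])

```text
t: 19.37
tcp_pos: [0.4687, -0.3232, 0.2121]
tool_rot: [179.8, 0.0, 90.0]
ft_force: [-0.2, -0.0, -1.8]
width: 0.0855
finger_force: 0.0
```

```bash
cat >> h.py <<'E'
def cap(name,xy,ztop,d,tol=12):
    "seated cap: top centre by its lit disc, and measured against the expected width"
    o=bot.get_obs(); im=bot.get_image('wrist'); cv2.imwrite(f'pics/{name}.png',im); c=cam('wrist',o)
    P=[*xy,ztop]; g=pix(c,P); n,r,ce=disc(im,g,tol)
    e=[pix(c,np.add(P,s))for s in([-d/2,0,0],[d/2,0,0],[0,d/2,0],[0,-d/2,0])]
    print('tcp',o['tcp_pos'].round(4),'px',g.round(1),'box',r,'centre',plane(c,ce,ztop).round(4),'expected w,h',(e[1][0]-e[0][0]).round(1),(e[3][1]-e[2][1]).round(1))
E
python3 - <<'E'
from h import *
cap('w7',(.468,-.323),.104,.046)
E
```

```text
tcp [ 0.4687 -0.3232  0.2121] px [255.4 197.1] box (231, 175, 50, 47) centre [ 0.4681 -0.3239  0.104 ] expected w,h 52.9 49.9
```

The medium cap measures centred and flat. Back for the large cap.

Emit:
jog_arm([
  [1,[0.96,-0.064,0],0],
  [1,[0.96,-0.064,0],0],
  [1,[0.96,-0.064,0],0],
  [1,[0.96,-0.064,0],0],
  [1,[0.96,-0.064,0],0],
  [1,[0.96,-0.064,0],0],
  [1,[0.96,-0.064,0],0],
  [1,[0.96,-0.064,0],0],
  [1,[0.96,-0.064,0],0],
  [1,[0.96,-0.064,0],0],
  [1,[0.96,-0.064,0],0],
  [1,[0.96,-0.064,0],0],
  [1,[0.96,-0.064,0],0],
  [1,[0.96,-0.064,0],0],
  [1,[0.96,-0.064,0],0],
])

```text
t: 20.67
tcp_pos: [0.4481, -0.0337, 0.2094]
tool_rot: [-179.9, 0.0, 90.0]
ft_force: [0.4, 0.7, -0.2]
width: 0.0854
finger_force: 0.0
```

Emit:
jog_arm([
  [1,[0.96,-0.064,0],0],
  [1,[0.96,-0.064,0],0],
  [1,[0.96,-0.064,0],0],
  [1,[0.96,-0.064,0],0],
  [1,[0.96,-0.064,0],0],
  [1,[0.96,-0.064,0],0],
  [1,[0.96,-0.064,0],0],
  [1,[0.96,-0.064,0],0],
  [1,[0.96,-0.064,0],0],
  [1,[0.96,-0.064,0],0],
  [1,[0.96,-0.064,0],0],
  [1,[0.96,-0.064,0],0],
  [1,[0.96,-0.064,0],0],
  [1,[0.96,-0.064,0],0],
  [1,[0.96,-0.064,0],0],
  [1,[0,0,0],0],
  [1,[0,0,0],0],
])

```text
t: 22.08
tcp_pos: [0.4289, 0.2538, 0.2091]
tool_rot: [-179.9, 0.1, 90.1]
ft_force: [0.4, 0.4, 0.6]
width: 0.0851
finger_force: 0.0
```

Run:
```python
from h import *
cap('w8',(.43,.2545),.048,.057)
im=cv2.imread('pics/w8.png'); cv2.imwrite('pics/w8c.png',cv2.resize(im[110:270,160:360],None,fx=3,fy=3))
```

```text
tcp [0.4289 0.2538 0.2091] px [257.9 179.6] box (229, 146, 59, 56) centre [0.4301 0.2612 0.048 ] expected w,h 54.2 52.1
```

View pics/w8c.png

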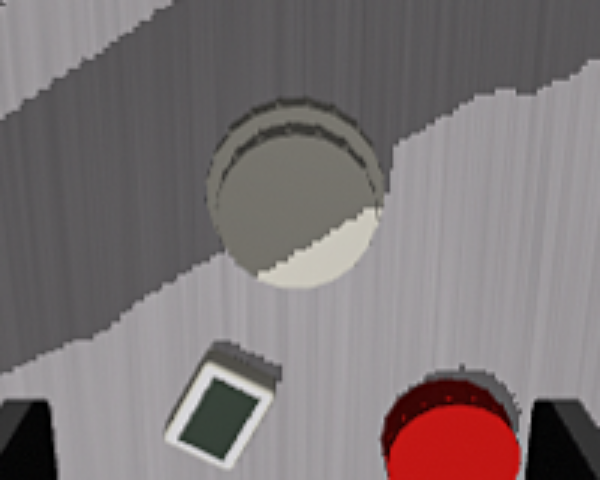

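The large cap is on top of the giant one, with its top centred at full-image (260,181), as predicted.

Emit:
jog_arm([
  [1,[0.02,0.1,0.8],0],
  [1,[0,0,0.8],0],
  [1,[0,0,0.8],0],
  [1,[0,0,0.8],0],
  [1,[0,0,0.8],0],
  [1,[0,0,0.8],0],
  [1,[0,0,0.8],0],
  [1,[0,0,0.8],0],
  [1,[0,0,0.8],0],
  [1,[0,0,0.3],0],
  [1,[0,0,0.3],0],
  [1,[0,0,0],0],
  [1,[0,0,0],0],
])

```text
t: 23.22
tcp_pos: [0.4319, 0.2535, 0.0547]
tool_rot: [180.0, -0.0, 90.0]
ft_force: [0.3, 0.5, 1.1]
width: 0.0851
finger_force: 0.0
```

Emit:
jog_arm([
  [0.6,[0,0,0],0],
  [0,[0,0,0],0],
  [0,[0,0,0],0],
  [0,[0,0,0],0],
  [0,[0,0,0],0],
  [0,[0,0,0],0],
  [0,[0,0,0],0],
  [0,[0,0,0],0],
])

```text
t: 23.88
tcp_pos: [0.432, 0.254, 0.0553]
tool_rot: [180.0, -0.1, 90.0]
ft_force: [-1.8, -2.1, 7.6]
width: 0.0558
finger_force: 30.4
```

Emit:
jog_arm([
  [0,[0,0,-0.1],0],
  [0,[0,0,-0.3],0],
  [0,[0,0,-0.8],0],
  [0,[0,0,-0.8],0],
  [0,[0,0,-0.8],0],
  [0,[0,0,-0.8],0],
  [0,[0,0,-0.8],0],
  [0,[0,0,-0.8],0],
  [0,[0,0,-0.8],0],
  [0,[0,0,-0.8],0],
  [0,[0,0,-0.8],0],
  [0,[0,0,-0.4],0],
  [0,[0,0,0],0],
])

```text
t: 24.97
tcp_pos: [0.4324, 0.2542, 0.2163]
tool_rot: [179.9, -0.1, 90.0]
ft_force: [0.2, -0.8, -0.8]
width: 0.0555
finger_force: 31.9
```

Emit:
jog_arm([
  [0,[-0.367,0.9,0],0],
  [0,[-0.367,0.9,0],0],
  [0,[-0.367,0.9,0],0],
  [0,[-0.367,0.9,0],0],
  [0,[-0.367,0.9,0],0],
  [0,[-0.367,0.9,0],0],
  [0,[-0.367,0.9,0],0],
  [0,[-0.367,0.9,0],0],
  [0,[-0.367,0.9,0],0],
  [0,[-0.367,0.9,0],0],
  [0,[0,0,0],0],
  [0,[0,0,0],0],
  [0,[0,0,0],0],
])

```text
t: 26.05
tcp_pos: [0.6109, 0.1806, 0.2134]
tool_rot: [-179.9, 0.0, 90.0]
ft_force: [0.6, 0.0, -0.3]
width: 0.0557
finger_force: 32.0
```

Run:
```python
from h import *
o,c,im=look('w9',.12,(.612,.1808))
cv2.imwrite('pics/w9c.png',cv2.resize(im[120:310,160:360],None,fx=3,fy=3))
print('held guess',pix(c,o['tcp_pos']-[0,0,.0073]))
```

```text
tcp [0.6109 0.1806 0.2134] [-1.7991e+02  2.0000e-02  9.0010e+01] w 0.0557 guess px [258.  203.2]
[258.5 192.7] 351 [0.6124 0.1899 0.12  ]
held guess [256.24292794 262.17086986]
```

View pics/w9c.png

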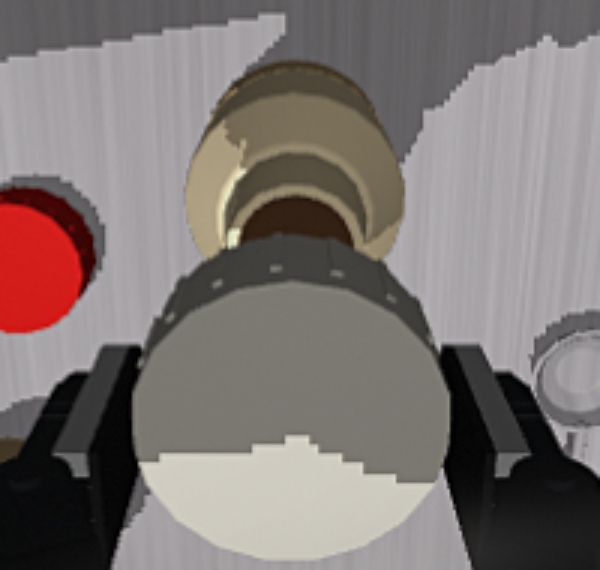

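Emit:
jog_arm([
  [0,[-0.04,0.08,0.3],0],
  [0,[0,0,0.6],0],
  [0,[0,0,0.6],0],
  [0,[0,0,0.6],0],
  [0,[0,0,0.6],0],
  [0,[0,0,0.6],0],
  [0,[0,0,0.4],0],
  [0,[0,0,0.2],0],
  [0,[0,0,0.1],0],
  [0,[0,0,0],0],
  [0,[0,0,0],0],
])

```text
t: 27.02
tcp_pos: [0.6135, 0.1796, 0.1348]
tool_rot: [180.0, -0.0, 90.0]
ft_force: [-0.2, -0.0, 0.0]
width: 0.0553
finger_force: 32.0
```

Emit:
jog_arm([
  [0,[0,-0.05,0.1],0],
  [0,[0,0,0.06],0],
  [0,[0,0,0],0],
  [0,[0,0,0],0],
])

```text
t: 27.35
tcp_pos: [0.6124, 0.1797, 0.1315]
tool_rot: [180.0, -0.0, 90.0]
ft_force: [-0.6, -0.1, 2.3]
width: 0.0557
finger_force: 32.1
```

Emit:
jog_arm([
  [0.8,[0,0,0],0],
  [0.8,[0,0,0],0],
  [1,[0,0,0],0],
  [1,[0,0,0],0],
  [1,[0,0,-0.2],0],
  [1,[0,0,-0.5],0],
  [1,[0,0,-0.8],0],
  [1,[0,0,-0.8],0],
  [1,[0,0,-0.8],0],
  [1,[0,0,-0.8],0],
  [1,[0,0,-0.2],0],
  [1,[0,0,0],0],
])

```text
t: 28.35
tcp_pos: [0.613, 0.1797, 0.215]
tool_rot: [179.8, -0.1, 90.0]
ft_force: [0.2, -0.8, -0.0]
width: 0.0853
finger_force: 0.0
```

Run:
```python
from h import *
cap('w10',(.6125,.180),.124,.057)
```

```text
tcp [0.613  0.1797 0.215 ] px [255.6 204.3] box (222, 184, 68, 52) centre [0.6124 0.1754 0.124 ] expected w,h 70.3 65.8
```

Emit:
jog_arm([
  [1,[0.374,-0.91,0],0],
  [1,[0.374,-0.91,0],0],
  [1,[0.374,-0.91,0],0],
  [1,[0.374,-0.91,0],0],
  [1,[0.374,-0.91,0],0],
  [1,[0.374,-0.91,0],0],
  [1,[0.374,-0.91,0],0],
  [1,[0.374,-0.91,0],0],
  [1,[0.374,-0.91,0],0],
  [1,[0.374,-0.91,0],0],
  [1,[0,0,0],0],
  [1,[0,0,0],0],
])

```text
t: 29.4
tcp_pos: [0.4293, 0.2546, 0.2124]
tool_rot: [-179.9, 0.0, 90.1]
ft_force: [0.7, -0.2, -0.2]
width: 0.0858
finger_force: 0.0
```

Run:
```python
from h import *
cap('w11',(.431,.2545),.024,.068)
im=cv2.imread('pics/w11.png'); cv2.imwrite('pics/w11c.png',cv2.resize(im[110:270,160:360],None,fx=3,fy=3))
```

```text
tcp [0.4293 0.2546 0.2124] px [258.3 174. ] box (229, 147, 58, 49) centre [0.4301 0.258  0.024 ] expected w,h 59.2 57.4
```

View pics/w11c.png

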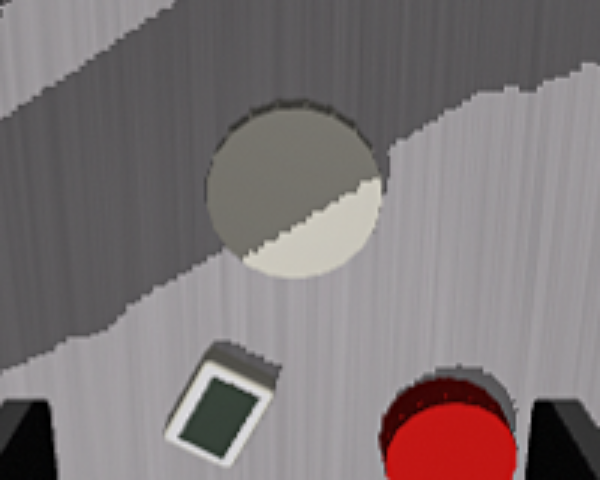

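The giant cap is centred at full-image (258,174), exactly as predicted.

Emit:
jog_arm([
  [1,[0,0.07,0.8],0],
  [1,[0,0,0.8],0],
  [1,[0,0,0.8],0],
  [1,[0,0,0.8],0],
  [1,[0,0,0.8],0],
  [1,[0,0,0.8],0],
  [1,[0,0,0.8],0],
  [1,[0,0,0],0],
  [1,[0,0,0],0],
])

```text
t: 30.2
tcp_pos: [0.4319, 0.2533, 0.1005]
tool_rot: [-179.9, 0.1, 89.9]
ft_force: [-0.2, -0.3, 0.7]
width: 0.0855
finger_force: 0.0
```

Emit:
jog_arm([
  [1,[0.05,-0.05,0.6],0],
  [1,[0,0,0.6],0],
  [1,[0,0,0.6],0],
  [1,[0,0,0.6],0],
  [1,[0,0,0.5],0],
  [1,[0,0,0.3],0],
  [1,[0,0,0.2],0],
  [1,[0,0,0],0],
  [1,[0,0,0],0],
])

```text
t: 30.95
tcp_pos: [0.4309, 0.2554, 0.0335]
tool_rot: [180.0, -0.0, 90.0]
ft_force: [-0.0, -0.0, 0.8]
width: 0.0853
finger_force: 0.0
```

Emit:
jog_arm([
  [0.6,[0,0,0],0],
  [0,[0,0,0],0],
  [0,[0,0,0],0],
  [0,[0,0,0],0],
  [0,[0,0,0],0],
  [0,[0,0,0],0],
  [0,[0,0,0],0],
])

```text
t: 31.53
tcp_pos: [0.431, 0.2556, 0.0341]
tool_rot: [180.0, -0.1, 90.0]
ft_force: [-2.6, -1.9, 9.8]
width: 0.0664
finger_force: 31.2
```

Emit:
jog_arm([
  [0,[0,0,-0.1],0],
  [0,[0,0,-0.3],0],
  [0,[0,0,-0.8],0],
  [0,[0,0,-0.8],0],
  [0,[0,0,-0.8],0],
  [0,[0,0,-0.8],0],
  [0,[0,0,-0.8],0],
  [0,[0,0,-0.8],0],
  [0,[0,0,-0.8],0],
  [0,[0,0,-0.8],0],
  [0,[0,0,-0.8],0],
  [0,[0,0,-0.8],0],
  [0,[0,0,-0.8],0],
  [0,[0,0,-0.4],0],
  [0,[0,0,0],0],
])

```text
t: 32.78
tcp_pos: [0.4313, 0.2557, 0.2271]
tool_rot: [179.9, -0.1, 90.0]
ft_force: [-0.1, 0.1, -1.1]
width: 0.0662
finger_force: 33.7
```

Emit:
jog_arm([
  [0,[-0.91,0.174,0],0],
  [0,[-0.91,0.174,0],0],
  [0,[-0.91,0.174,0],0],
  [0,[-0.91,0.174,0],0],
  [0,[-0.91,0.174,0],0],
  [0,[-0.91,0.174,0],0],
  [0,[-0.91,0.174,0],0],
  [0,[-0.91,0.174,0],0],
  [0,[-0.91,0.174,0],0],
  [0,[-0.91,0.174,0],0],
  [0,[-0.91,0.174,0],0],
  [0,[-0.91,0.174,0],0],
  [0,[-0.91,0.174,0],0],
  [0,[-0.91,0.174,0],0],
  [0,[0,0,0],0],
  [0,[0,0,0],0],
  [0,[0,0,0],0],
])

```text
t: 34.2
tcp_pos: [0.479, 0.0012, 0.2245]
tool_rot: [-179.9, -0.0, 90.0]
ft_force: [0.2, -0.9, -0.3]
width: 0.0666
finger_force: 33.7
```

Run:
```python
from h import *
o,c,im=look('w12',.14,(.48,.001))
cv2.imwrite('pics/w12c.png',cv2.resize(im[120:310,160:360],None,fx=3,fy=3))
print('held guess',pix(c,o['tcp_pos']-[0,0,.0101]))
```

```text
tcp [0.479  0.0012 0.2245] [-179.95   -0.     90.03] w 0.0666 guess px [257.9 207.7]
held guess [256.25332373 259.23861631]
```

View pics/w12c.png

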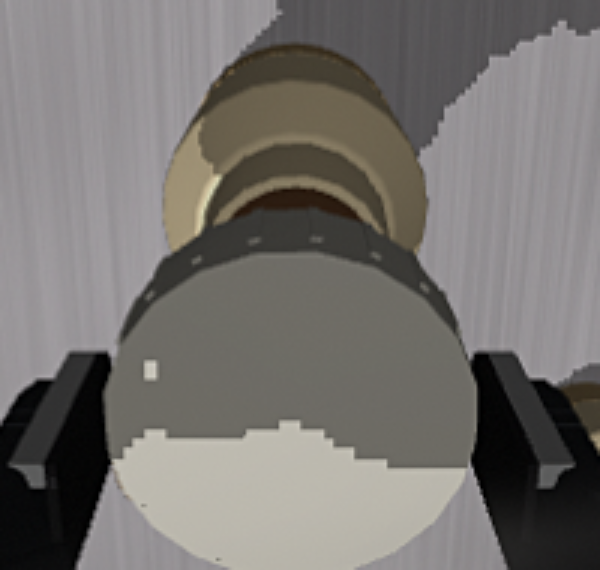

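Emit:
jog_arm([
  [0,[-0.07,0.05,0.3],0],
  [0,[0,0,0.6],0],
  [0,[0,0,0.6],0],
  [0,[0,0,0.6],0],
  [0,[0,0,0.5],0],
  [0,[0,0,0.3],0],
  [0,[0,0,0.2],0],
  [0,[0,0,0.1],0],
  [0,[0,0,0],0],
  [0,[0,0,0],0],
])

```text
t: 35.08
tcp_pos: [0.4806, -0.0008, 0.1614]
tool_rot: [180.0, -0.0, 90.0]
ft_force: [0.2, -0.5, -0.5]
width: 0.0664
finger_force: 33.7
```

Emit:
jog_arm([
  [0,[0,0,0.15],0],
  [0,[0,0,0.1],0],
  [0,[0,0,0.08],0],
  [0,[0,0,0],0],
  [0,[0,0,0],0],
])

```text
t: 35.5
tcp_pos: [0.4803, -0.0008, 0.1545]
tool_rot: [-180.0, -0.0, 90.0]
ft_force: [-0.6, 0.2, -0.4]
width: 0.0665
finger_force: 33.6
```

Emit:
jog_arm([
  [1,[0,0,0],0],
  [1,[0,0,0],0],
  [1,[0,0,0],0],
  [1,[0,0,0],0],
  [1,[0,0,-0.2],0],
  [1,[0,0,-0.5],0],
  [1,[0,0,-0.8],0],
  [1,[0,0,-0.8],0],
  [1,[0,0,-0.8],0],
  [1,[0,0,-0.8],0],
  [1,[0,0,-0.8],0],
  [1,[0,0,0],0],
])

```text
t: 36.5
tcp_pos: [0.4817, -0.001, 0.2522]
tool_rot: [179.7, -0.1, 90.0]
ft_force: [0.5, -1.1, 1.0]
width: 0.0853
finger_force: 0.0
```

Run:
```python
from h import *
cap('w13',(.4805,.001),.144,.068)
```

```text
tcp [ 0.4817 -0.001   0.2522] px [254.5 195.4] box (217, 174, 76, 60) centre [ 0.4805 -0.0065  0.144 ] expected w,h 78.3 74.1
```

Emit:
jog_arm([
  [1,[0.9,-0.3,0],0],
  [1,[0.9,-0.3,0],0],
  [1,[0.9,-0.3,0],0],
  [1,[0.9,-0.3,0],0],
  [1,[0.9,-0.3,0],0],
  [1,[0.9,-0.3,0],0],
  [1,[0.9,-0.3,0],0],
  [1,[0.9,-0.3,0],0],
  [1,[0.9,-0.3,0],0],
  [1,[0.9,-0.3,0],0],
  [1,[0.9,-0.3,0],0],
  [1,[0.9,-0.3,0],0],
  [1,[0.9,-0.3,0],0],
  [1,[0.9,-0.3,0],0],
  [1,[0.9,-0.3,0],0],
  [1,[0.9,-0.3,0],0],
  [1,[0.9,-0.3,0],0],
  [1,[0.9,-0.3,0],0],
  [1,[0.9,-0.3,0],0],
  [1,[0.9,-0.3,0],0],
])

```text
t: 38.22
tcp_pos: [0.3598, 0.3597, 0.2481]
tool_rot: [-180.0, 0.0, 90.0]
ft_force: [0.2, -0.8, -0.0]
width: 0.0852
finger_force: 0.0
```

Emit:
jog_arm([
  [1,[0.9,-0.3,0],0],
  [1,[0.9,-0.3,0],0],
  [1,[0.9,-0.3,0],0],
  [1,[0.9,-0.3,0],0],
  [1,[0.9,-0.3,0],0],
  [1,[0.9,-0.3,0],0],
  [1,[0.9,-0.3,0],0],
  [1,[0.9,-0.3,0],0],
  [1,[0,0,0],0],
  [1,[0,0,0],0],
])

```text
t: 39.05
tcp_pos: [0.3116, 0.5034, 0.2476]
tool_rot: [-180.0, 0.1, 90.1]
ft_force: [0.7, 0.0, -0.7]
width: 0.0851
finger_force: 0.0
```

Run:
```python
from h import *
S=bot.get_image('scene');T=bot.get_image('top');cv2.imwrite('pics/sE.png',S);cv2.imwrite('pics/tE.png',T)
cs,ct=cam('scene'),cam('top'); f=lambda I,p:cv2.resize(I[p[1]-25:p[1]+25,p[0]-25:p[0]+25],(200,200),interpolation=cv2.INTER_CUBIC)
L=[(.4805,.001,.13),(.6124,.18,.11),(.468,-.323,.09),(.617,-.139,.07)]
cv2.imwrite('pics/end.png',np.vstack([np.hstack([f(I,pix(c,p).astype(int)) for p in L]) for I,c in((S,cs),(T,ct))]+[cv2.resize(T[150:250,100:350],(500,200))[:, :].copy() if 0 else np.hstack([cv2.resize(T[150:250,100:350],(500,200)),np.zeros((200,300,3),np.uint8)])]))
print(bot.get_obs()['t'])
```

```text
39.15
```

View pics/end.png

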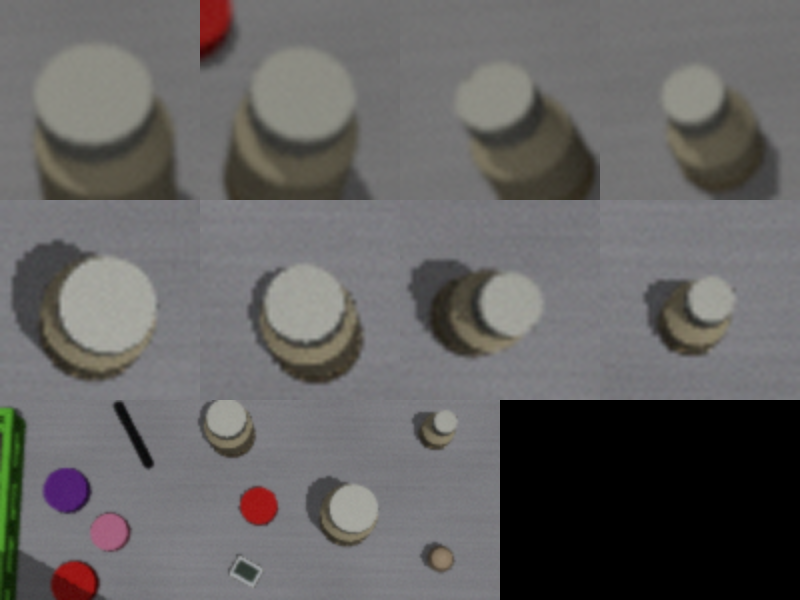

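All four caps lie flat on their bottles, and the mushroom and hygrometer have not moved. I'll hand the job in.

```bash
python3 -c "
from cell import bot
print(bot.finish_job())"
```

```text
the job is handed in; nothing more can be done
None
```

All four caps are on their matching bottles, lying flat in the final pictures, with the mushroom and hygrometer undisturbed; I handed the job in at about 39 s, and no verdict came back.

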